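# Draw the drying rail out over the sink to its next hole

### The job

Lengthen the drying rail so that it reaches further over the sink: squeeze its spring button in flush with the outer tube, draw the tube out towards the sink, and stop as soon as the button springs fully out through the next hole and locks. Pull gently, and once it has locked do not go on pulling against it (10 N at most). Then let go, and leave the mug nearest the sink and the honey jar alone.

Things in the scene. Friction and masses are not known exactly. Their poses are not given: they have to be found in the camera images.
- stand: the drying rail's heavy fixed stand: dark steel foot plate 130 x 100 x 14 mm, 28 mm post, and a level square inner tube 22.5 mm wide, its axis 100 mm above the worktop. Origin: centre of the foot plate's underside. Axes: z up; the inner tube points along the stand's -y, out over the sink; the button comes out on its -x face. It does not move
- first_hole (a point): point on the outer tube's axis level with its first hole, where the button sits at the start; moves with the tube. The aluminium outer tube, 30 x 30 mm outside, wall 3 mm, slides over the inner tube along the stand's -y. Its holes, 15.6 mm across with steel eyelets, are in its -x face, 15 mm from the axis; the tube can be gripped across here (30 mm; 37 mm over the button)
- button_tip (a point): outermost point of the spring button, a round-ended steel pin 14 mm across, carried by the fixed inner tube, so it does not move along the rail. At the start it stands 7 mm proud of the outer tube's -x face; its axis is the stand's x axis, 100 mm above the worktop, 150 mm from the stand's origin along -y
- button (a joint): how far the button is pressed in, m: 0 fully out (7 mm proud, tube locked), 0.007 flush with the outer face (4.7 N), 0.010 tucked under the wall (5.6 N). When it is flush, the hole's rim rides over its round end with 8 to 12 N of pull; proud, it locks the tube. Tucked, it stays in until a hole reaches it; within 0.8 mm of a hole's centre it springs fully out
- rail (a joint): how far the outer tube is drawn out, m: 0 at the first hole; grows as the tube moves along the stand's -y; sliding it takes 3 to 6 N. Some 4 mm before the second hole is centred the button springs out and kicks the tube on by itself (the pull drops by 6 N or more); then it blocks the tube. The locked button may be loaded with 10 N, not much more; the first hole's rim may press on it with up to 18 N
- mug_b: bystander: the white mug nearest the sink, 98 x 128 x 88 mm, origin at the centre of its underside
- honey_jar: bystander: amber jar with a cork lid, 55 mm wide, 81 mm high, origin at the centre of its underside
- rail_end (a point): point on the outer tube's axis 100 mm beyond the first hole, at the black cap of its free end; the other end is 104 mm behind the first hole. A small ball peg near the cap rises 42 mm above the axis. The second hole lies 45 to 69 mm behind the first (towards the post); its exact place differs from rail to rail and must be felt

How it is judged (in metres and radians):
On the way, in this order (a step that is already met when the one before it is completed fails the run):
1. the button is pressed in at least 5 mm while the tube is still at the first hole (value of joint button above 0.005 m and value of joint rail below 0.008 m), for 0.1 s.
2. the tube has been drawn at least 15 mm with the button tucked under its wall (value of joint rail above 0.015 m and value of joint button above 0.007 m), for 0.1 s.
At the end, for the whole second after the job is handed in: the outer tube stands at its second hole (drawn out 42 to 72 mm), the button is out through that hole to within 1.5 mm of fully out, and the tube is at rest (value of joint rail between 0.042 and 0.072 m and value of joint button below 0.0015 m and velocity of joint rail between -0.003 and 0.003 m/s); the robot touches nothing.
It fails at once if the rim of the first hole is pulled hard against the button, more than 18 N (contact force between rail_c1 and button above 18 N).
It fails at once if the tube is pulled on hard after the button has locked: the rim of the second hole bears on it with more than 13 N (contact force between second_hole_c1 and button above 13 N).
It fails at once if the mug or the honey jar is moved more than 20 mm (distance of any of mug_b, honey_jar from where it was at the start of the episode above 0.02 m).
It also fails if it takes over 48 s, if anything falls off the work surface, if the arm or the gripper's body presses on something with over 40 N, if the wrist force passes 120 N, or if a joint passes its speed limit or range.

### The arm

A 7-joint arm with a two-finger parallel gripper is mounted at the origin on a cart in front of the work surface, level with it; the furniture and walls round the work are solid. World frame = base frame: x ahead of the robot, y to its left, z up, the work surface at z = 0. Lengths are in mm, angles in rad, forces in N, time in s.
With the tool pointing down it reaches from about 425 to 875 mm from the base axis. Payload 8.4 kg.
Tool frame: the origin (TCP) lies between the finger pads; the fingertips stand 19 mm ahead of it and the grasp point (between the pads) is the TCP; z points along the fingers, y is the line along which they close (so a half turn about z gives the same grasp; the last joint's range is limited). The gripper opens to 85 mm and grips with 20 to 120 N. Pads are 22 mm wide; open, the fingers measure 114 mm over their backs; the gripper's body (76 mm by 85 mm) begins 54 mm behind the grasp point. The pads swing forward as they close: fully open they stand 13 mm farther back than shut.
Start: joints at [1.03, 0.333, 0.04, 1.465, -0.013, 1.343, -0.059], TCP at [277.894, -587.571, 250.308] pointing down, gripper open.
Joint ranges: [-2.58, 2.58], [-0.38, 2.09], [-1.3, 1.39], [0.25, 2.4], [-1.5, 4.64], [0.08, 2.09], [-2.65, 2.65]. Speed limits (rad/s): [2.22, 2.22, 2.79, 2.79, 3.14, 3.14, 3.14].

### API

Orientations are given as a unit quaternion [w, x, y, z].
In Python, from station import * gives the robot as it stands.
- The arm moves only by the tool drive_tool, never from a script. Its argument "moves" is a list of rows, each an object of numbers: "ax", "ay", "az": the turn, a rotation vector about the tool's x, y, z in degrees; "dx", "dy", "dz": the shift along the tool's x, y, z in cm; "fingers": the gripper command: -1 is fully open, 1 is shut, values between are in proportion. In form: [{"ax": .., "ay": .., "az": .., "dx": .., "dy": .., "dz": .., "fingers": ..}, ...]. A call has 1 to 20 rows; each row is the pose to reach, as a shift and turn from the pose commanded when the call began, along the tool's axes at that moment; what a row does not reach only later rows make up. A row lasts 1/12 s, in which the tool goes at most 41.7 mm and 7.16 degrees, less where a joint would pass 70% of its speed; a pose out of reach is approached as far as the arm can. A call with a gripper value outside its range is refused whole. The fingers move at their own pace and stop on an object; the grip force is fixed at half the most. Time passes only in rows, so rows that repeat a pose let the fingers close. It gives the time, the measured TCP pose, the force, the opening and the grip force at its end, in the units of the state.
- observe(): the state, without advancing time (a new reading comes with each control period).
- read_camera(name): name is "scene" or "top" or "wrist"; returns (picture, depth): 400x640x3 uint8, red, green, blue; 400x640 float32, mm along the optical axis (not along the pixel's ray), 0 where there is no reading.
- camera_model(name): a dict with "intrinsics" (3x3 intrinsics, pixels), "rvec" (rotation vector, rad) and "tvec" (3), from world to camera coordinates, as OpenCV has them. Camera axes: x right, y down, z forward; pixel columns grow to the right and rows downward; lengths in mm; the calibration is good to about 2 mm. A picture is of the moment at which its call begins: read the wrist's pose just before it. camera_model takes no time and is no camera call; for the wrist camera it gives the pose at the moment of the call.
- close_job(): hands the job in; it is judged then, once.
Trained networks look in the newest picture that a camera, given by its name, has taken for a name from the list of things; names that differ only in an ending like _2 or _b are one class to them, and where a whole thing is asked for, a point or a joint stands for the part that bears it (a point fixed in the world has none). Each returns a list of dicts, best first, with "conf" (0 to 1); they miss things now and then, are a little off and sometimes report something else, mostly with a low value. They report only what shows in the picture. A call takes as long as a camera call.
- masks_of(label, camera): "mask" (400x640 bool, what is visible of it) and "centre" ([column, row] in pixels, amid what is visible of it).
- tip_of(label, camera): "centre" ([column, row] in pixels: a listed point, or the origin of a listed thing).
The state is a dict: "time_s": time; "joint_pos": joint angles; "qd": joint speeds; "joint_efforts": joint torques, N m; "eef_pos": TCP position; "orientation": TCP orientation; "contact_force": force on the tool from outside, world axes, zero at the start; "ft_torque": the same for the moment, N m; "opening": finger opening in mm; "grip_force": force on a finger pad.
Only numpy, scipy, OpenCV 4.12 (cv2) and the standard library are available. Lean on these libraries where they do the work, as an engineer would, in place of code of your own. Each camera call takes 0.05 s, during which the arm holds its last target. There are 200 camera calls.

## Working session

There is one attempt and no reset: what is moved stays moved. The work goes in short steps, Python scripts to look and compute and a tool call to move; the robot and the scene stay as the last step left them, time stands still between calls to the robot, and variables do not carry over. Pictures are saved under pics/ and viewed, at most 10 in all, crops included, and the job is handed in when it is done.

Besides the shell and the picture viewer there is one more tool, called after "Call:" by a JSON object that holds its "method" and its "body". drive_tool: Moves the arm, as the interface text tells. Its arguments: {"type":"object","properties":{"moves":{"type":"array"}},"required":["moves"]}

```bash
mkdir -p pics; cat > h.py <<'E'
from station import *
import numpy as np, cv2
from scipy.spatial.transform import Rotation as R
def cam(n):
    m=camera_model(n); return np.array(m["intrinsics"],float).reshape(3,3),R.from_rotvec(np.ravel(m["rvec"])).as_matrix(),np.ravel(m["tvec"])
def back(n,px,d):
    K,Rm,t=cam(n); c=np.linalg.inv(K)@np.array([px[0],px[1],1.])*d
    return Rm.T@(c-t)
def onz(n,px,z):
    K,Rm,t=cam(n); r=Rm.T@(np.linalg.inv(K)@np.array([px[0],px[1],1.])); o=-Rm.T@t
    return o+r*(z-o[2])/r[2]
def proj(n,P):
    K,Rm,t=cam(n); c=K@(Rm@np.asarray(P,float)+t); return c[:2]/c[2]
def tool():
    s=observe(); q=s["orientation"]; return np.array(s["eef_pos"]),R.from_quat([q[1],q[2],q[3],q[0]])
E
python3 - <<'E'
from h import *
s=observe(); print(s)
ims=[]
for n in ("scene","top","wrist"):
    im,d=read_camera(n); cv2.imwrite(f"pics/{n}0.png",im[:,:,::-1])
    for l in ("first_hole","button_tip","rail_end","stand","mug_b","honey_jar"):
        for r in tip_of(l,n)[:2]:
            c=r["centre"]; u,v=int(round(c[0])),int(round(c[1])); dd=d[min(max(v,0),399),min(max(u,0),639)]
            z=100 if l in("first_hole","button_tip","rail_end") else 0
            print(n,l,round(r["conf"],2),np.round(c),np.round(onz(n,c,z)), np.round(back(n,c,dd)))
E
```

```text
{'time_s': 0.0, 'joint_pos': array([ 1.02980579,  0.33392329,  0.03985312,  1.46626379, -0.01340468,
        1.34329281, -0.05851469]), 'qd': array([-0.00057575,  0.00154364, -0.00181332, -0.00083179,  0.00069177,
       -0.00082156,  0.00103884]), 'joint_efforts': array([-3.10280866e-04, -6.58553410e+01,  1.36497494e+00, -4.05569744e+01,
        1.65999419e-02,  1.25141395e-02,  3.96695754e-06]), 'eef_pos': array([ 277.72260096, -587.21707839,  249.41660516]), 'orientation': array([-7.78662789e-04,  9.75702825e-01,  2.19096646e-01, -2.25757329e-04]), 'contact_force': array([0.40414973, 0.79131457, 0.31180326]), 'ft_torque': array([-0.04620558, -0.02634398,  0.03689278]), 'grip_force': 0.0, 'opening': 85.08857011510945}
scene first_hole 0.68 [333. 242.] [503. 282. 100.] [493. 276. 115.]
scene button_tip 0.48 [332. 248.] [489. 274. 100.] [489. 274. 101.]
scene rail_end 0.61 [380. 256.] [531. 184. 100.] [520. 179. 117.]
scene stand 0.82 [275. 249.] [466. 427.   0.] [457. 417.  18.]
scene mug_b 0.56 [359. 202.] [722. 354.   0.] [689. 335.  38.]
scene honey_jar 0.96 [227. 219.] [461. 596.   0.] [447. 571.  29.]
top first_hole 0.92 [369. 228.] [517. 283. 100.] [515. 284. 117.]
top rail_end 0.78 [412. 220.] [530. 191. 100.] [526. 199. 145.]
top stand 0.98 [304. 254.] [468. 426.   0.] [464. 421. 123.]
top mug_b 0.96 [335. 144.] [728. 348.   0.] [726. 348.   8.]
top mug_b 0.31 [232. 258.] [462. 595.   0.] [460. 581.  77.]
top honey_jar 0.82 [231. 255.] [468. 598.   0.] [465. 583.  80.]
```

```bash
python3 -c "
import cv2,numpy as np
a=cv2.imread('pics/scene0.png');b=cv2.imread('pics/top0.png')
cv2.imwrite('pics/c0.png',cv2.resize(np.vstack([a,b]),(480,600)))"
```

```text
(no output)
```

View pics/scene0.png

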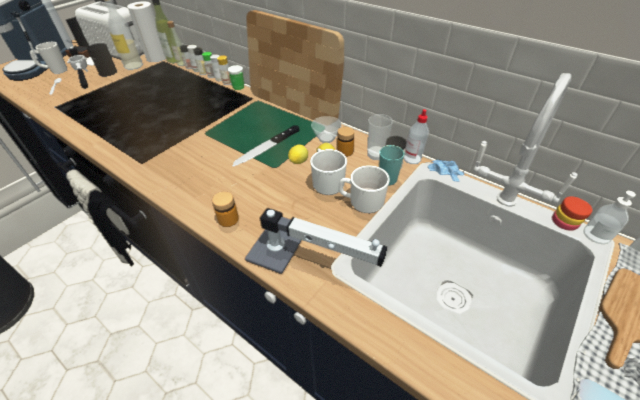

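View pics/top0.png

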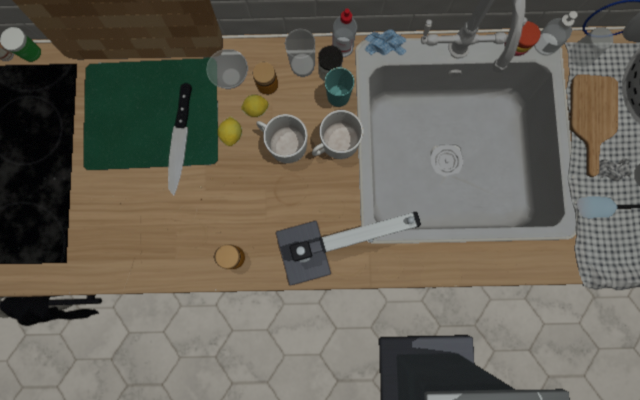

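The pictures show the rail from the post, top (300,251), to its black cap, top (416,219). The tube runs towards the sink and the button faces the robot. I'll refine the tube's axis from depth.

```bash
python3 - <<'E'
from h import *
for n in("top","scene"):
    im,d=read_camera(n)
    vv,uu=np.mgrid[0:400,0:640]
    K,Rm,t=cam(n)
    P=(np.stack([(uu-K[0,2])/K[0,0]*d,(vv-K[1,2])/K[1,1]*d,d],-1)-t)@Rm
    m=(d>0)&(abs(P[...,2]-115)<7)&(np.hypot(P[...,0]-517,P[...,1]-283)<110)
    p=P[m]; c=p.mean(0); 
    for _ in range(3):
        u=np.linalg.svd((p-c)[:,:2])[2][0]; u*=-np.sign(u[1])
        nn=np.array([-u[1],u[0]]); e=(p[:,:2]-c[:2])@nn; k=abs(e-np.median(e))<18; p=p[k]; c=p.mean(0)
    s=(p[:,:2]-c[:2])@u
    print(n,len(p),c,u,"yaw",np.degrees(np.arctan2(u[1],u[0])),"ends",c[:2]+u*s.min(),c[:2]+u*s.max(),s.min(),s.max(), "w",np.percentile(e,[2,98]))
E
```

```text
top 1420 [507.83970806 285.15908822 115.40723268] [ 0.24255626 -0.97013734] yaw -75.96253798199369 ends [482.34900153 387.11269896] [534.75417669 177.51094382] -105.0919352799669 110.96175744630258 w [-14.57675868  14.77993461]
scene 1324 [504.95827905 278.33816016 114.92980851] [ 0.23318444 -0.97243253] yaw -76.51537425148878 ends [479.13096891 386.0439601 ] [529.49709743 176.00566609] -110.75914991021955 105.23351629226396 w [-13.07809522  16.54201748]
```

Call:
{"method": "drive_tool", "body": {"moves": [{"dx": 7, "dy": -38, "az": -40}, {"dx": 7, "dy": -38, "az": -40}, {"dx": 7, "dy": -38, "az": -40}, {"dx": 7, "dy": -38, "az": -40}, {"dx": 7, "dy": -38, "az": -40}, {"dx": 7, "dy": -38, "az": -40}, {"dx": 7, "dy": -38, "az": -40}, {"dx": 7, "dy": -38, "az": -40}, {"dx": 7, "dy": -38, "az": -40}, {"dx": 7, "dy": -38, "az": -40}, {"dx": 7, "dy": -38, "az": -40}]}}

```text
$.moves[0]: bad value
```

Call:
{"method": "drive_tool", "body": {"moves": [{"ax": 0, "ay": 0, "az": -40, "dx": 7, "dy": -38, "dz": 0, "fingers": -1}, {"ax": 0, "ay": 0, "az": -40, "dx": 7, "dy": -38, "dz": 0, "fingers": -1}, {"ax": 0, "ay": 0, "az": -40, "dx": 7, "dy": -38, "dz": 0, "fingers": -1}, {"ax": 0, "ay": 0, "az": -40, "dx": 7, "dy": -38, "dz": 0, "fingers": -1}, {"ax": 0, "ay": 0, "az": -40, "dx": 7, "dy": -38, "dz": 0, "fingers": -1}, {"ax": 0, "ay": 0, "az": -40, "dx": 7, "dy": -38, "dz": 0, "fingers": -1}, {"ax": 0, "ay": 0, "az": -40, "dx": 7, "dy": -38, "dz": 0, "fingers": -1}, {"ax": 0, "ay": 0, "az": -40, "dx": 7, "dy": -38, "dz": 0, "fingers": -1}, {"ax": 0, "ay": 0, "az": -40, "dx": 7, "dy": -38, "dz": 0, "fingers": -1}, {"ax": 0, "ay": 0, "az": -40, "dx": 7, "dy": -38, "dz": 0, "fingers": -1}, {"ax": 0, "ay": 0, "az": -40, "dx": 7, "dy": -38, "dz": 0, "fingers": -1}]}}

```text
time_s: 2.07
eef_pos: [194.8, -229.8, 239.9]
orientation: [-0.014, 0.838, 0.546, 0.001]
contact_force: [1.1, 0.3, -0.0]
opening: 85.6
grip_force: 0.0
```

Call:
{"method": "drive_tool", "body": {"moves": [{"ax": 0, "ay": 0, "az": -10, "dx": 14, "dy": 25, "dz": 0, "fingers": -1}, {"ax": 0, "ay": 0, "az": -10, "dx": 14, "dy": 25, "dz": 0, "fingers": -1}, {"ax": 0, "ay": 0, "az": -10, "dx": 14, "dy": 25, "dz": 0, "fingers": -1}, {"ax": 0, "ay": 0, "az": -10, "dx": 14, "dy": 25, "dz": 0, "fingers": -1}, {"ax": 0, "ay": 0, "az": -10, "dx": 14, "dy": 25, "dz": 0, "fingers": -1}, {"ax": 0, "ay": 0, "az": -10, "dx": 14, "dy": 25, "dz": 0, "fingers": -1}, {"ax": 0, "ay": 0, "az": -10, "dx": 14, "dy": 25, "dz": 0, "fingers": -1}, {"ax": 0, "ay": 0, "az": -10, "dx": 14, "dy": 25, "dz": 0, "fingers": -1}, {"ax": 0, "ay": 0, "az": -38, "dx": 40, "dy": 16, "dz": 0, "fingers": -1}, {"ax": 0, "ay": 0, "az": -38, "dx": 40, "dy": 16, "dz": 0, "fingers": -1}, {"ax": 0, "ay": 0, "az": -38, "dx": 40, "dy": 16, "dz": 0, "fingers": -1}, {"ax": 0, "ay": 0, "az": -38, "dx": 40, "dy": 16, "dz": 0, "fingers": -1}, {"ax": 0, "ay": 0, "az": -38, "dx": 40, "dy": 16, "dz": 0, "fingers": -1}, {"ax": 0, "ay": 0, "az": -38, "dx": 40, "dy": 16, "dz": 0, "fingers": -1}, {"ax": 0, "ay": 0, "az": -38, "dx": 40, "dy": 16, "dz": 0, "fingers": -1}, {"ax": 0, "ay": 0, "az": -38, "dx": 40, "dy": 16, "dz": 0, "fingers": -1}, {"ax": 0, "ay": 0, "az": -38, "dx": 40, "dy": 16, "dz": 0, "fingers": -1}]}}

```text
time_s: 3.48
eef_pos: [503.6, 65.6, 240.6]
orientation: [-0.015, 0.618, 0.786, 0.004]
contact_force: [-0.1, -1.3, -0.3]
opening: 85.3
grip_force: 0.0
```

```bash
cat > w.py <<'E'
from h import *
import sys
p,r=tool(); x,y,z=r.as_matrix().T
print("t",observe()["time_s"],"p",p,"x",x.round(3),"y",y.round(3),"z",z.round(3))
im,d=read_camera("wrist"); cv2.imwrite(sys.argv[1],im[:,:,::-1])
for l in ("first_hole","button_tip","rail_end","stand"):
    for q in tip_of(l,"wrist")[:1]:
        c=q["centre"]; Z=0 if l=="stand" else 100
        print(l,round(q["conf"],2),np.round(c),onz("wrist",c,Z).round(1))
vv,uu=np.mgrid[0:400,0:640]
K,Rm,t=cam("wrist")
P=(np.stack([(uu-K[0,2])/K[0,0]*d,(vv-K[1,2])/K[1,1]*d,d],-1)-t)@Rm
m=(d>0)&(abs(P[...,2]-115)<6)&(np.hypot(P[...,0]-505,P[...,1]-283)<130)
q=P[m]
if len(q)>50:
    for _ in range(4):
        c=q.mean(0);u=np.linalg.svd((q-c)[:,:2],full_matrices=False)[2][0]; u*=-np.sign(u[1])
        n=np.array([-u[1],u[0]]); e=(q[:,:2]-c[:2])@n; q=q[abs(e-np.median(e))<17]
    s=(q[:,:2]-c[:2])@u
    print("tube",len(q),c,u,"w",np.percentile(e,[1,99]),"ends",c[:2]+u*s.min(),c[:2]+u*s.max())
    # button: points off the -x face
    X=np.array([-u[1],u[0]])  # stand x
    e=(P[...,:2]-c[:2])@X; sA=(P[...,:2]-c[:2])@u
    b=(d>0)&(e<-17)&(e>-25)&(abs(P[...,2]-100)<9)&(abs(sA)<90)
    if b.sum(): print("button pts",b.sum(),np.median(P[b],0),"s",np.percentile(sA[b],[5,50,95]),"e",e[b].min())
E
python3 w.py pics/w1.png
```

```text
t 3.4833 p [503.60833392  65.64397803 240.63451985] x [-0.235  0.972  0.028] y [ 0.972  0.235 -0.012] z [-0.018  0.024 -1.   ]
rail_end 0.96 [379.  74.] [533.  185.6 100. ]
tube 2768 [525.70468063 205.74381716 115.72280927] [ 0.19775973 -0.98025052] w [-13.86392346  15.83610226] ends [519.56536334 236.17503346] [532.17230889 173.68523713]
```

View pics/w1.png

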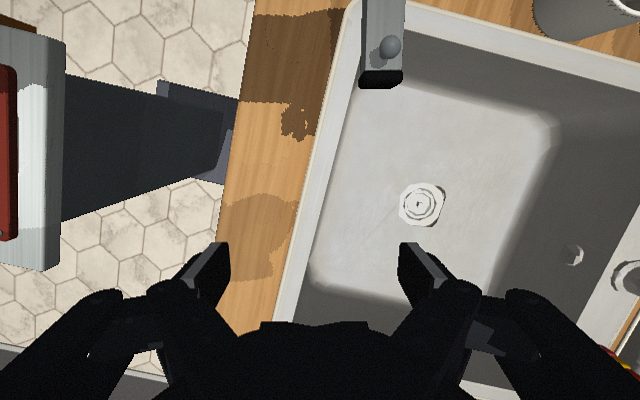

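The wrist picture shows the rail's black cap at (380,78) with the tube going up out of view. I'll move on along it.

Call:
{"method": "drive_tool", "body": {"moves": [{"ax": -0.7, "ay": -1.6, "az": 0, "dx": 16, "dy": 5.2, "dz": 0, "fingers": -1}, {"ax": -0.7, "ay": -1.6, "az": 0, "dx": 16, "dy": 5.2, "dz": 0, "fingers": -1}, {"ax": -0.7, "ay": -1.6, "az": 0, "dx": 16, "dy": 5.2, "dz": 0, "fingers": -1}, {"ax": -0.7, "ay": -1.6, "az": 0, "dx": 16, "dy": 5.2, "dz": 0, "fingers": -1}, {"ax": -0.7, "ay": -1.6, "az": 0, "dx": 16, "dy": 5.2, "dz": 0, "fingers": -1}, {"ax": -0.7, "ay": -1.6, "az": 0, "dx": 16, "dy": 5.2, "dz": 0, "fingers": -1}, {"ax": -0.7, "ay": -1.6, "az": 0, "dx": 16, "dy": 5.2, "dz": 0, "fingers": -1}, {"ax": -0.7, "ay": -1.6, "az": 0, "dx": 16, "dy": 5.2, "dz": 0, "fingers": -1}]}}

```text
time_s: 4.4
eef_pos: [517.9, 229.6, 243.9]
orientation: [0.0, 0.621, 0.784, -0.001]
contact_force: [0.4, -0.1, 0.7]
opening: 85.5
grip_force: 0.0
```

```bash
python3 w.py pics/w2.png
```

```text
t 4.4 p [517.90285386 229.58063498 243.93120084] x [-0.229  0.973 -0.001] y [ 0.973  0.229 -0.001] z [-0.    -0.001 -1.   ]
first_hole 0.97 [321. 134.] [512.  286.8 100. ]
button_tip 0.6 [295. 133.] [487.9 282.7 100. ]
rail_end 0.8 [316. 233.] [530.7 190.3 100. ]
tube 8425 [504.26679637 298.31712729 116.46127479] [ 0.24481905 -0.96956879] w [-14.86860065  14.87015164] ends [481.87173751 387.00936688] [533.90944838 180.9218924 ]
button pts 56 [488.87622814 282.76900005 105.96309641] s [ 6.75337589 11.34620962 16.17932179] e -21.231575299608828
```

View pics/w2.png

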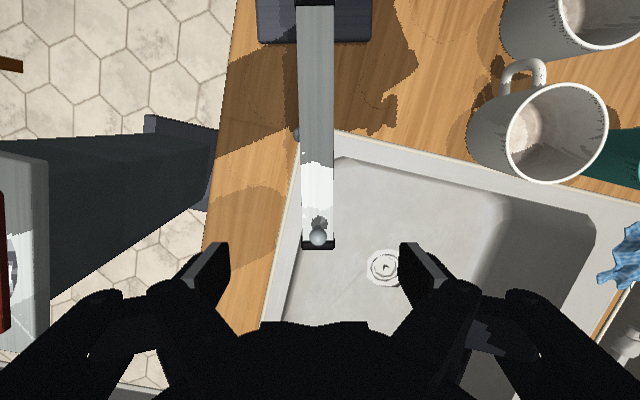

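The tube and button agree: the button is at (295,133) px, which puts the hole's axis point at about (507,287). All three estimates are within 2 mm. I'll go over it, then down.

Call:
{"method": "drive_tool", "body": {"moves": [{"ax": 0, "ay": 0, "az": -0.9, "dx": 6.1, "dy": 0.3, "dz": 0, "fingers": -1}, {"ax": 0, "ay": 0, "az": -0.9, "dx": 6.1, "dy": 0.3, "dz": 0, "fingers": -1}, {"ax": 0, "ay": 0, "az": -0.9, "dx": 6.1, "dy": 0.3, "dz": 4, "fingers": -1}, {"ax": 0, "ay": 0, "az": -0.9, "dx": 6.1, "dy": 0.3, "dz": 7, "fingers": -1}, {"ax": 0, "ay": 0, "az": -0.9, "dx": 6.1, "dy": 0.3, "dz": 9.5, "fingers": -1}, {"ax": 0, "ay": 0, "az": -0.9, "dx": 6.1, "dy": 0.3, "dz": 10, "fingers": -1}, {"ax": 0, "ay": 0, "az": -0.9, "dx": 6.1, "dy": 0.3, "dz": 10, "fingers": -1}, {"ax": 0, "ay": 0, "az": -0.9, "dx": 6.1, "dy": 0.3, "dz": 10, "fingers": -1}]}}

```text
time_s: 5.32
eef_pos: [506.7, 291.8, 145.4]
orientation: [0.0, 0.614, 0.789, 0.0]
contact_force: [-0.0, -0.2, 0.4]
opening: 85.2
grip_force: 0.0
```

```bash
python3 w.py pics/w3.png
```

```text
t 5.3167 p [506.65369858 291.76232849 145.42571978] x [-0.246  0.969  0.   ] y [0.969 0.246 0.001] z [ 0.001  0.    -1.   ]
first_hole 0.72 [315. 240.] [510.4 285.1 100. ]
button_tip 0.52 [278. 237.] [486.5 281.4 100. ]
stand 0.93 [310.  31.] [469.6 430.5   0. ]
tube 16332 [495.89273339 331.56161364 115.66679144] [ 0.24529281 -0.96944904] w [-14.70583734  14.6949667 ] ends [476.10670483 409.76018041] [520.66172318 233.66933092]
button pts 107 [488.47442228 283.39344876 105.55237871] s [-46.79832912  44.67462349  50.01263864] e -21.57804040583646
```

View pics/w3.png

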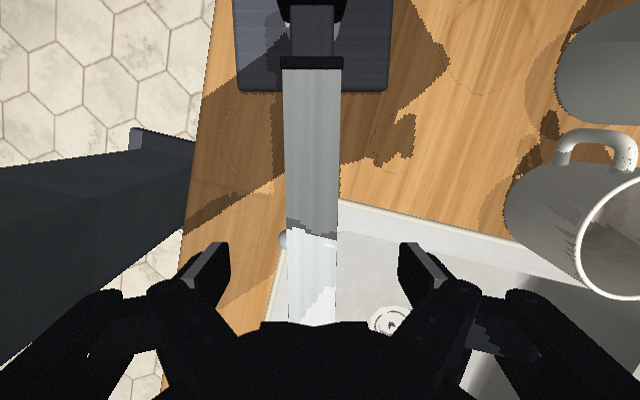

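The wrist picture shows the button at (281,239), just ahead of the pads and inside the opening. The tube is centred between the fingers. Next I'll lower the tool and close.

Call:
{"method": "drive_tool", "body": {"moves": [{"ax": 0, "ay": 0, "az": 0, "dx": -0.2, "dy": -0.05, "dz": 2.5, "fingers": -1}, {"ax": 0, "ay": 0, "az": 0, "dx": -0.2, "dy": -0.05, "dz": 4.5, "fingers": -1}, {"ax": 0, "ay": 0, "az": 0, "dx": -0.2, "dy": -0.05, "dz": 4.5, "fingers": -1}, {"ax": 0, "ay": 0, "az": 0, "dx": -0.2, "dy": -0.05, "dz": 4.5, "fingers": 0.0}, {"ax": 0, "ay": 0, "az": 0, "dx": -0.2, "dy": -0.05, "dz": 4.5, "fingers": 0.0}, {"ax": 0, "ay": 0, "az": 0, "dx": -0.2, "dy": -0.05, "dz": 4.5, "fingers": 0.0}, {"ax": 0, "ay": 0, "az": 0, "dx": -0.2, "dy": -0.05, "dz": 4.5, "fingers": 0.0}, {"ax": 0, "ay": 0, "az": 0, "dx": -0.2, "dy": -0.05, "dz": 4.5, "fingers": 0.0}]}}

```text
time_s: 6.23
eef_pos: [506.0, 289.9, 100.1]
orientation: [0.0, 0.614, 0.79, 0.0]
contact_force: [-2.0, -1.0, 2.4]
opening: 42.4
grip_force: 1.3
```

Call:
{"method": "drive_tool", "body": {"moves": [{"ax": 0, "ay": 0, "az": 0, "dx": 0, "dy": 0, "dz": 0, "fingers": 1}, {"ax": 0, "ay": 0, "az": 0, "dx": 0, "dy": 0, "dz": 0, "fingers": 1}, {"ax": 0, "ay": 0, "az": 0, "dx": 0, "dy": 0, "dz": 0, "fingers": 1}, {"ax": 0, "ay": 0, "az": 0, "dx": 0, "dy": 0, "dz": 0, "fingers": 1}, {"ax": 0, "ay": 0, "az": 0, "dx": 0, "dy": 0, "dz": 0, "fingers": 1}, {"ax": 0, "ay": 0, "az": 0, "dx": 0, "dy": 0, "dz": 0, "fingers": 1}]}}

```text
time_s: 6.73
eef_pos: [506.0, 289.8, 99.8]
orientation: [0.0, 0.614, 0.79, -0.0]
contact_force: [-3.6, -1.9, 6.0]
opening: 29.1
grip_force: 59.9
```

Call:
{"method": "drive_tool", "body": {"moves": [{"ax": 0, "ay": 0, "az": 0, "dx": -0.05, "dy": 0, "dz": 0, "fingers": 1}, {"ax": 0, "ay": 0, "az": 0, "dx": -0.1, "dy": 0, "dz": 0, "fingers": 1}, {"ax": 0, "ay": 0, "az": 0, "dx": -0.1, "dy": 0, "dz": 0, "fingers": 1}, {"ax": 0, "ay": 0, "az": 0, "dx": -0.1, "dy": 0, "dz": 0, "fingers": 1}]}}

```text
time_s: 7.07
eef_pos: [506.0, 289.6, 99.8]
orientation: [-0.0, 0.613, 0.79, 0.0]
contact_force: [-4.9, 1.7, 6.0]
opening: 29.1
grip_force: 59.8
```

Call:
{"method": "drive_tool", "body": {"moves": [{"ax": 0, "ay": 0, "az": 0, "dx": -0.05, "dy": 0, "dz": 0, "fingers": 1}, {"ax": 0, "ay": 0, "az": 0, "dx": -0.1, "dy": 0, "dz": 0, "fingers": 1}, {"ax": 0, "ay": 0, "az": 0, "dx": -0.1, "dy": 0, "dz": 0, "fingers": 1}, {"ax": 0, "ay": 0, "az": 0, "dx": -0.1, "dy": 0, "dz": 0, "fingers": 1}]}}

```text
time_s: 7.4
eef_pos: [506.1, 289.1, 99.8]
orientation: [-0.0, 0.613, 0.79, 0.001]
contact_force: [-4.4, 4.0, 4.9]
opening: 29.2
grip_force: 59.7
```

Call:
{"method": "drive_tool", "body": {"moves": [{"ax": 0, "ay": 0, "az": 0, "dx": -0.05, "dy": 0, "dz": 0, "fingers": 1}, {"ax": 0, "ay": 0, "az": 0, "dx": -0.1, "dy": 0, "dz": 0, "fingers": 1}, {"ax": 0, "ay": 0, "az": 0, "dx": -0.1, "dy": 0, "dz": 0, "fingers": 1}, {"ax": 0, "ay": 0, "az": 0, "dx": -0.1, "dy": 0, "dz": 0, "fingers": 1}]}}

```text
time_s: 7.73
eef_pos: [506.4, 288.1, 99.8]
orientation: [-0.0, 0.613, 0.79, 0.001]
contact_force: [-4.9, 3.3, 4.7]
opening: 29.1
grip_force: 59.7
```

Call:
{"method": "drive_tool", "body": {"moves": [{"ax": 0, "ay": 0, "az": 0, "dx": -0.05, "dy": 0, "dz": 0, "fingers": 1}, {"ax": 0, "ay": 0, "az": 0, "dx": -0.1, "dy": 0, "dz": 0, "fingers": 1}, {"ax": 0, "ay": 0, "az": 0, "dx": -0.15, "dy": 0, "dz": 0, "fingers": 1}, {"ax": 0, "ay": 0, "az": 0, "dx": -0.15, "dy": 0, "dz": 0, "fingers": 1}]}}

```text
time_s: 8.07
eef_pos: [506.8, 286.6, 99.8]
orientation: [-0.0, 0.613, 0.79, 0.001]
contact_force: [-4.9, 3.7, 4.8]
opening: 29.4
grip_force: 59.3
```

Call:
{"method": "drive_tool", "body": {"moves": [{"ax": 0, "ay": 0, "az": 0, "dx": -0.05, "dy": 0, "dz": 0, "fingers": 1}, {"ax": 0, "ay": 0, "az": 0, "dx": -0.1, "dy": 0, "dz": 0, "fingers": 1}, {"ax": 0, "ay": 0, "az": 0, "dx": -0.15, "dy": 0, "dz": 0, "fingers": 1}, {"ax": 0, "ay": 0, "az": 0, "dx": -0.2, "dy": 0, "dz": 0, "fingers": 1}, {"ax": 0, "ay": 0, "az": 0, "dx": -0.25, "dy": 0, "dz": 0, "fingers": 1}, {"ax": 0, "ay": 0, "az": 0, "dx": -0.25, "dy": 0, "dz": 0, "fingers": 1}]}}

```text
time_s: 8.57
eef_pos: [506.9, 286.1, 99.8]
orientation: [-0.001, 0.613, 0.79, 0.002]
contact_force: [-3.8, 11.2, 0.8]
opening: 29.3
grip_force: 59.0
```

Call:
{"method": "drive_tool", "body": {"moves": [{"ax": 0, "ay": 0, "az": 0, "dx": -0.02, "dy": 0, "dz": 0, "fingers": 1}, {"ax": 0, "ay": 0, "az": 0, "dx": -0.04, "dy": 0, "dz": 0, "fingers": 1}, {"ax": 0, "ay": 0, "az": 0, "dx": -0.04, "dy": 0, "dz": 0, "fingers": 1}]}}

```text
time_s: 8.82
eef_pos: [506.9, 286.0, 99.9]
orientation: [-0.001, 0.613, 0.79, 0.002]
contact_force: [-3.6, 12.2, 0.5]
opening: 29.5
grip_force: 59.1
```

Call:
{"method": "drive_tool", "body": {"moves": [{"ax": 0, "ay": 0, "az": 0, "dx": -0.02, "dy": 0, "dz": 0, "fingers": 1}, {"ax": 0, "ay": 0, "az": 0, "dx": -0.04, "dy": 0, "dz": 0, "fingers": 1}, {"ax": 0, "ay": 0, "az": 0, "dx": -0.04, "dy": 0, "dz": 0, "fingers": 1}]}}

```text
time_s: 9.07
eef_pos: [506.9, 286.0, 99.9]
orientation: [-0.002, 0.613, 0.79, 0.002]
contact_force: [-2.5, 12.7, -0.5]
opening: 29.1
grip_force: 59.1
```

Call:
{"method": "drive_tool", "body": {"moves": [{"ax": 0, "ay": 0, "az": 0, "dx": -0.02, "dy": 0, "dz": 0, "fingers": 1}, {"ax": 0, "ay": 0, "az": 0, "dx": -0.04, "dy": 0, "dz": 0, "fingers": 1}, {"ax": 0, "ay": 0, "az": 0, "dx": -0.04, "dy": 0, "dz": 0, "fingers": 1}, {"ax": 0, "ay": 0, "az": 0, "dx": -0.04, "dy": 0, "dz": 0, "fingers": 1}]}}

```text
time_s: 9.4
eef_pos: [506.9, 285.9, 99.9]
orientation: [-0.002, 0.612, 0.79, 0.002]
contact_force: [-3.6, 14.9, -1.5]
opening: 29.3
grip_force: 59.2
```

Call:
{"method": "drive_tool", "body": {"moves": [{"ax": 0, "ay": 0, "az": 0, "dx": -0.02, "dy": 0, "dz": 0, "fingers": 1}, {"ax": 0, "ay": 0, "az": 0, "dx": -0.03, "dy": 0, "dz": 0, "fingers": 1}, {"ax": 0, "ay": 0, "az": 0, "dx": -0.03, "dy": 0, "dz": 0, "fingers": 1}, {"ax": 0, "ay": 0, "az": 0, "dx": -0.03, "dy": 0, "dz": 0, "fingers": 1}]}}

```text
time_s: 9.73
eef_pos: [507.0, 285.8, 99.9]
orientation: [-0.002, 0.612, 0.791, 0.002]
contact_force: [-3.2, 14.5, -1.7]
opening: 29.2
grip_force: 59.2
```

```bash
python3 - <<'E'
from h import *
s=observe();print(s["contact_force"],s["ft_torque"],s["eef_pos"],s["opening"])
im,d=read_camera("wrist"); cv2.imwrite("pics/w4.png",cv2.resize(im[180:340,180:440,::-1],(780,480)))
E
```

```text
[-3.16232893 14.52595364 -1.65793731] [ 2.46937479  0.82654885 -0.36266559] [506.95699699 285.81566746  99.87727377] 29.1868069849002
```

View pics/w4.png

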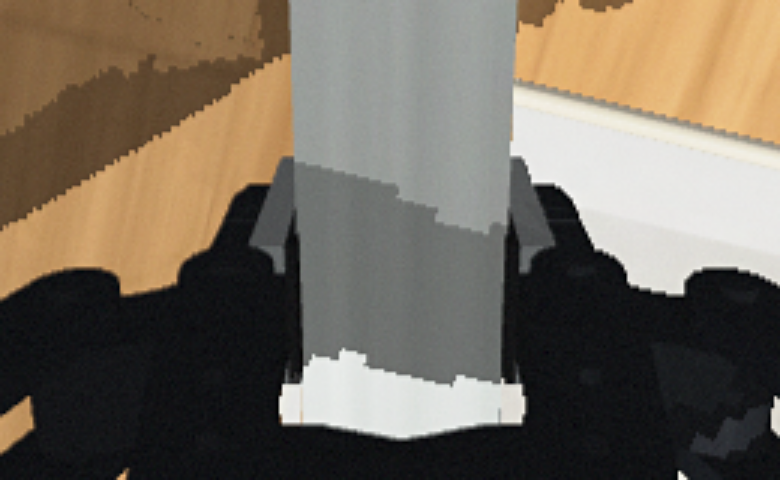

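The crop shows both pads flat on the tube, at (275,210) and (530,210), with the button hidden behind the left pad and so pressed in. I'll keep pulling in small steps.

Call:
{"method": "drive_tool", "body": {"moves": [{"ax": 0, "ay": 0, "az": 0, "dx": -0.02, "dy": 0, "dz": 0, "fingers": 1}, {"ax": 0, "ay": 0, "az": 0, "dx": -0.03, "dy": 0, "dz": 0, "fingers": 1}, {"ax": 0, "ay": 0, "az": 0, "dx": -0.03, "dy": 0, "dz": 0, "fingers": 1}, {"ax": 0, "ay": 0, "az": 0, "dx": -0.03, "dy": 0, "dz": 0, "fingers": 1}]}}

```text
time_s: 10.12
eef_pos: [507.5, 283.7, 99.8]
orientation: [-0.001, 0.613, 0.79, 0.001]
contact_force: [-4.4, 7.6, 2.8]
opening: 29.3
grip_force: 59.9
```

The tube jumped about 2 mm and the force fell, so the rim has ridden over the button.

Call:
{"method": "drive_tool", "body": {"moves": [{"ax": 0, "ay": 0, "az": 0, "dx": -0.05, "dy": 0, "dz": 0, "fingers": 1}, {"ax": 0, "ay": 0, "az": 0, "dx": -0.1, "dy": 0, "dz": 0, "fingers": 1}, {"ax": 0, "ay": 0, "az": 0, "dx": -0.15, "dy": 0, "dz": 0, "fingers": 1}, {"ax": 0, "ay": 0, "az": 0, "dx": -0.2, "dy": 0, "dz": 0, "fingers": 1}]}}

```text
time_s: 10.45
eef_pos: [508.2, 280.9, 99.8]
orientation: [-0.001, 0.613, 0.79, 0.001]
contact_force: [-4.9, 4.2, 5.3]
opening: 29.2
grip_force: 60.2
```

Call:
{"method": "drive_tool", "body": {"moves": [{"ax": 0, "ay": 0, "az": 0, "dx": -0.1, "dy": 0, "dz": 0, "fingers": 1}, {"ax": 0, "ay": 0, "az": 0, "dx": -0.25, "dy": 0, "dz": 0, "fingers": 1}, {"ax": 0, "ay": 0, "az": 0, "dx": -0.4, "dy": 0, "dz": 0, "fingers": 1}, {"ax": 0, "ay": 0, "az": 0, "dx": -0.55, "dy": 0, "dz": 0, "fingers": 1}, {"ax": 0, "ay": 0, "az": 0, "dx": -0.7, "dy": 0, "dz": 0, "fingers": 1}, {"ax": 0, "ay": 0, "az": 0, "dx": -0.85, "dy": 0, "dz": 0, "fingers": 1}, {"ax": 0, "ay": 0, "az": 0, "dx": -1.0, "dy": 0, "dz": 0, "fingers": 1}, {"ax": 0, "ay": 0, "az": 0, "dx": -1.15, "dy": 0, "dz": 0, "fingers": 1}, {"ax": 0, "ay": 0, "az": 0, "dx": -1.3, "dy": 0, "dz": 0, "fingers": 1}, {"ax": 0, "ay": 0, "az": 0, "dx": -1.45, "dy": 0, "dz": 0, "fingers": 1}, {"ax": 0, "ay": 0, "az": 0, "dx": -1.6, "dy": 0, "dz": 0, "fingers": 1}, {"ax": 0, "ay": 0, "az": 0, "dx": -1.75, "dy": 0, "dz": 0, "fingers": 1}, {"ax": 0, "ay": 0, "az": 0, "dx": -1.9, "dy": 0, "dz": 0, "fingers": 1}, {"ax": 0, "ay": 0, "az": 0, "dx": -2.05, "dy": 0, "dz": 0, "fingers": 1}, {"ax": 0, "ay": 0, "az": 0, "dx": -2.2, "dy": 0, "dz": 0, "fingers": 1}, {"ax": 0, "ay": 0, "az": 0, "dx": -2.35, "dy": 0, "dz": 0, "fingers": 1}, {"ax": 0, "ay": 0, "az": 0, "dx": -2.5, "dy": 0, "dz": 0, "fingers": 1}, {"ax": 0, "ay": 0, "az": 0, "dx": -2.5, "dy": 0, "dz": 0, "fingers": 1}]}}

```text
time_s: 11.95
eef_pos: [514.5, 255.9, 99.8]
orientation: [-0.0, 0.613, 0.79, 0.0]
contact_force: [-5.3, 2.0, 6.7]
opening: 29.6
grip_force: 60.5
```

Call:
{"method": "drive_tool", "body": {"moves": [{"ax": 0, "ay": 0, "az": 0, "dx": -0.1, "dy": 0, "dz": 0, "fingers": 1}, {"ax": 0, "ay": 0, "az": 0, "dx": -0.2, "dy": 0, "dz": 0, "fingers": 1}, {"ax": 0, "ay": 0, "az": 0, "dx": -0.3, "dy": 0, "dz": 0, "fingers": 1}, {"ax": 0, "ay": 0, "az": 0, "dx": -0.4, "dy": 0, "dz": 0, "fingers": 1}, {"ax": 0, "ay": 0, "az": 0, "dx": -0.5, "dy": 0, "dz": 0, "fingers": 1}, {"ax": 0, "ay": 0, "az": 0, "dx": -0.5, "dy": 0, "dz": 0, "fingers": 1}]}}

```text
time_s: 12.45
eef_pos: [515.7, 251.2, 99.8]
orientation: [-0.0, 0.613, 0.79, 0.0]
contact_force: [-5.3, 1.9, 6.0]
opening: 29.1
grip_force: 60.3
```

Travel is about 39.8 mm. From here I'll go in 2.5 mm probes.

Call:
{"method": "drive_tool", "body": {"moves": [{"ax": 0, "ay": 0, "az": 0, "dx": -0.07, "dy": 0, "dz": 0, "fingers": 1}, {"ax": 0, "ay": 0, "az": 0, "dx": -0.13, "dy": 0, "dz": 0, "fingers": 1}, {"ax": 0, "ay": 0, "az": 0, "dx": -0.19, "dy": 0, "dz": 0, "fingers": 1}, {"ax": 0, "ay": 0, "az": 0, "dx": -0.25, "dy": 0, "dz": 0, "fingers": 1}, {"ax": 0, "ay": 0, "az": 0, "dx": -0.25, "dy": 0, "dz": 0, "fingers": 1}]}}

```text
time_s: 12.87
eef_pos: [516.3, 248.9, 99.8]
orientation: [-0.0, 0.613, 0.79, 0.0]
contact_force: [-5.3, 3.2, 5.4]
opening: 29.3
grip_force: 60.3
```

Call:
{"method": "drive_tool", "body": {"moves": [{"ax": 0, "ay": 0, "az": 0, "dx": -0.07, "dy": 0, "dz": 0, "fingers": 1}, {"ax": 0, "ay": 0, "az": 0, "dx": -0.13, "dy": 0, "dz": 0, "fingers": 1}, {"ax": 0, "ay": 0, "az": 0, "dx": -0.19, "dy": 0, "dz": 0, "fingers": 1}, {"ax": 0, "ay": 0, "az": 0, "dx": -0.25, "dy": 0, "dz": 0, "fingers": 1}, {"ax": 0, "ay": 0, "az": 0, "dx": -0.25, "dy": 0, "dz": 0, "fingers": 1}]}}

```text
time_s: 13.28
eef_pos: [517.0, 246.1, 99.8]
orientation: [-0.0, 0.613, 0.79, 0.0]
contact_force: [-6.3, 1.1, 7.1]
opening: 29.2
grip_force: 60.5
```

Call:
{"method": "drive_tool", "body": {"moves": [{"ax": 0, "ay": 0, "az": 0, "dx": -0.07, "dy": 0, "dz": 0, "fingers": 1}, {"ax": 0, "ay": 0, "az": 0, "dx": -0.13, "dy": 0, "dz": 0, "fingers": 1}, {"ax": 0, "ay": 0, "az": 0, "dx": -0.19, "dy": 0, "dz": 0, "fingers": 1}, {"ax": 0, "ay": 0, "az": 0, "dx": -0.25, "dy": 0, "dz": 0, "fingers": 1}, {"ax": 0, "ay": 0, "az": 0, "dx": -0.25, "dy": 0, "dz": 0, "fingers": 1}]}}

```text
time_s: 13.7
eef_pos: [518.2, 241.4, 99.7]
orientation: [0.001, 0.614, 0.789, -0.001]
contact_force: [-5.3, -12.2, 13.8]
opening: 29.5
grip_force: 61.4
```

The kick came: the tube jumped ahead and the force reversed, so the arm is now holding it back. I'll follow a little to relieve that.

Call:
{"method": "drive_tool", "body": {"moves": [{"ax": 0, "ay": 0, "az": 0, "dx": -0.05, "dy": 0, "dz": 0, "fingers": 1}, {"ax": 0, "ay": 0, "az": 0, "dx": -0.1, "dy": 0, "dz": 0, "fingers": 1}, {"ax": 0, "ay": 0, "az": 0, "dx": -0.15, "dy": 0, "dz": 0, "fingers": 1}, {"ax": 0, "ay": 0, "az": 0, "dx": -0.15, "dy": 0, "dz": 0, "fingers": 1}]}}

```text
time_s: 14.03
eef_pos: [518.5, 240.3, 99.8]
orientation: [0.001, 0.614, 0.789, -0.001]
contact_force: [-5.1, -4.6, 9.9]
opening: 29.4
grip_force: 61.0
```

Call:
{"method": "drive_tool", "body": {"moves": [{"ax": 0, "ay": 0, "az": 0, "dx": -0.04, "dy": 0, "dz": 0, "fingers": 1}, {"ax": 0, "ay": 0, "az": 0, "dx": -0.08, "dy": 0, "dz": 0, "fingers": 1}, {"ax": 0, "ay": 0, "az": 0, "dx": -0.08, "dy": 0, "dz": 0, "fingers": 1}]}}

```text
time_s: 14.28
eef_pos: [518.5, 240.2, 99.8]
orientation: [0.0, 0.614, 0.79, -0.0]
contact_force: [-6.3, -2.4, 8.8]
opening: 29.0
grip_force: 60.8
```

```bash
python3 - <<'E'
from h import *
s=observe();print(s["contact_force"],s["eef_pos"])
u=np.array([.245,-.9695]);X=-np.array([u[1],-u[0]])
print(X)
for n in("scene","top"):
    im,d=read_camera(n)
    for l in("button_tip","first_hole"):
        for r in tip_of(l,n)[:1]: print(n,l,r["conf"],r["centre"],onz(n,r["centre"],100))
    print("proj button",proj(n,[486,281.5,100]))
im,d=read_camera("wrist"); cv2.imwrite("pics/w5.png",cv2.resize(im[60:340,180:440,::-1],(557,600)))
for r in tip_of("button_tip","wrist")[:1]: print(r["conf"],r["centre"],onz("wrist",r["centre"],100))
E
```

```text
[-6.26424609 -2.44034167  8.84095414] [518.52116037 240.17892811  99.7787843 ]
[0.9695 0.245 ]
scene button_tip 0.47 [331.3, 247.6] [488.00693852 276.2838225  100.        ]
scene first_hole 0.58 [355.8, 249.1] [515.27860186 233.37270126 100.        ]
proj button [328.71230941 247.01749693]
top first_hole 0.63 [392.8, 226.9] [517.19457591 231.70581711 100.        ]
proj button [370.11189387 241.985647  ]
0.47 [267.0, 170.1] [487.33500217 280.02968526 100.        ]
```

View pics/w5.png

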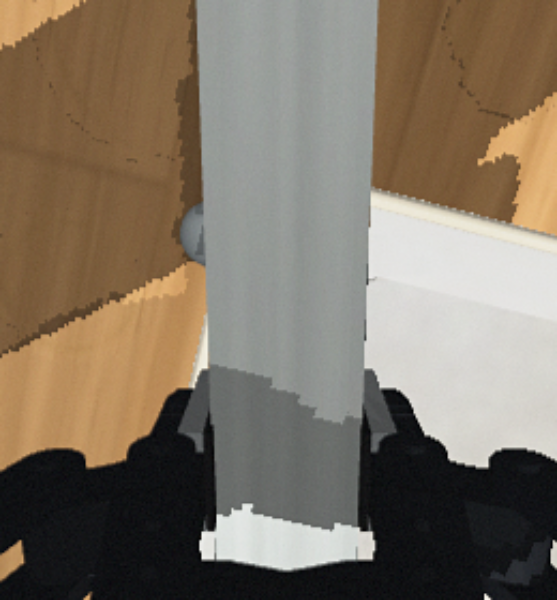

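The crop shows the button standing out through the second hole at (190,233), about as far as it did at the start, and the axial force is near zero. It's locked, so I'll let go and rise.

Call:
{"method": "drive_tool", "body": {"moves": [{"ax": 0, "ay": 0, "az": 0, "dx": 0, "dy": 0, "dz": 0, "fingers": -1}, {"ax": 0, "ay": 0, "az": 0, "dx": 0, "dy": 0, "dz": 0, "fingers": -1}, {"ax": 0, "ay": 0, "az": 0, "dx": 0, "dy": 0, "dz": 0, "fingers": -1}, {"ax": 0, "ay": 0, "az": 0, "dx": 0, "dy": 0, "dz": 0, "fingers": -1}, {"ax": 0, "ay": 0, "az": 0, "dx": 0, "dy": 0, "dz": 0, "fingers": -1}, {"ax": 0, "ay": 0, "az": 0, "dx": 0, "dy": 0, "dz": 0, "fingers": -1}, {"ax": 0, "ay": 0, "az": 0, "dx": 0, "dy": 0, "dz": 0, "fingers": -1}, {"ax": 0, "ay": 0, "az": 0, "dx": 0, "dy": 0, "dz": -1, "fingers": -1}, {"ax": 0, "ay": 0, "az": 0, "dx": 0, "dy": 0, "dz": -3, "fingers": -1}, {"ax": 0, "ay": 0, "az": 0, "dx": 0, "dy": 0, "dz": -6, "fingers": -1}, {"ax": 0, "ay": 0, "az": 0, "dx": 0, "dy": 0, "dz": -9, "fingers": -1}, {"ax": 0, "ay": 0, "az": 0, "dx": 0, "dy": 0, "dz": -12, "fingers": -1}, {"ax": 0, "ay": 0, "az": 0, "dx": 0, "dy": 0, "dz": -12, "fingers": -1}, {"ax": 0, "ay": 0, "az": 0, "dx": 0, "dy": 0, "dz": -12, "fingers": -1}]}}

```text
time_s: 15.85
eef_pos: [519.4, 241.2, 221.6]
orientation: [0.001, 0.614, 0.79, 0.001]
contact_force: [0.8, 0.9, -0.4]
opening: 85.7
grip_force: 0.0
```

```bash
python3 w.py pics/w6.png; python3 -c "
import cv2;a=cv2.imread('pics/w6.png');cv2.imwrite('pics/w6c.png',cv2.resize(a[60:260,200:440],(720,600)))"
```

```text
t 15.85 p [519.42029701 241.21563954 221.63946599] x [-0.247  0.969 -0.   ] y [0.969 0.247 0.004] z [ 0.004  0.001 -1.   ]
first_hole 0.73 [313. 205.] [519.9 235.7 100. ]
button_tip 0.64 [287. 148.] [485.3 279.6 100. ]
rail_end 0.96 [310. 301.] [540.9 138.5 100. ]
tube 8418 [509.99360819 266.63604854 112.29689172] [ 0.24551492 -0.96939281] w [-14.6588484  14.7259823] ends [479.19942701 388.22400814] [537.69637488 157.25425148]
button pts 59 [486.94638434 280.73598864 102.11022456] s [-23.9460497  -19.22696422 -14.70183436] e -21.126782790082796
```

View pics/w6c.png

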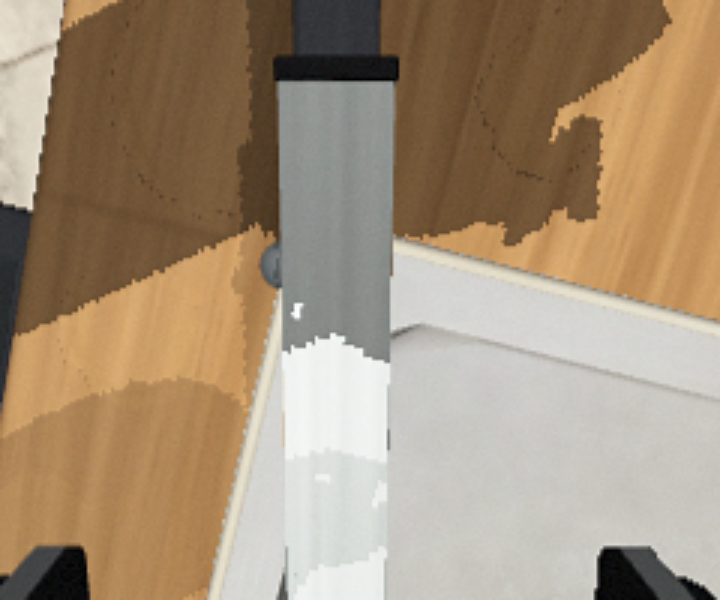

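The crop shows the button out at (270,263), protruding to 21 mm from the axis. That matches the 21.2–21.6 mm I measured at the start. The gripper is clear of everything, so I'll hand in.

```bash
python3 -c "
from station import *
print(close_job())"
```

```text
the job is handed in; nothing more can be done
None
```

The rail is drawn out about 51 mm and its button is locked out through the second hole; the gripper has let go, the mug and honey jar were left alone, and the job was handed in (no verdict was returned).

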